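# Bring a sample tube under the bench magnifier

### The job

Slide the stiff slide carriage with the sample tube along its rail, away from its knob end, until it is fully home against the end stop hidden inside the rail. Then swing the magnifier arm, which has an upright black handle, until the lens is centred over the middle of the tube, and let go so that it stays there. Leave the other things on the bench where they are.

Things in the scene. Friction and masses are not known exactly. Their poses are not given: they have to be found in the camera images.
- carriage_knob (a point): Point on the axis of the carriage's black upright knob (20 mm in diameter, 25 mm cap), 75 mm above the worktop; the knob stands free from 41 to 100 mm. It stands at one end of an aluminium carriage, 88 x 160 mm, top at 37 mm. Push along this frame's -y axis, the way from knob to tube (75 mm apart). The grey base plate (125 x 470 mm) is fixed. Push or pinch the knob from above.
- tube_center (a point): Middle of the red-capped sample tube (88 mm long, 16 mm thick), which lies along the rail in a cradle on the carriage and is fixed to it; about 55 mm above the worktop. Travels with the carriage.
- carriage (a joint): Position of the carriage along its rail in m; grows towards the end stop. The stop is firm and lies inside the rail at 0.190, where the carriage is fully home. The carriage is stiff: it moves only when pushed with about 7 N, moves on with the push, and stays where it is left; 12 to 20 N shows that it has met the stop.
- lens_handle (a point): The upright black handle at the free end of the magnifier arm, 18 mm in diameter, with nothing round it: this point is on its axis, 215 mm above the worktop; the free part reaches from 175 mm to 239 mm. 240 mm from the post axis.
- lens_center (a point): Centre of the round magnifier lens (glass 92 mm in diameter, white rim 113 mm), 165 mm above the worktop, on the arm between post and handle, 170 mm from the post axis.
- post_axis (a point): Point on the vertical axis about which the magnifier arm swings, 165 mm above the worktop; top of the arm's hub there is 191 mm. The stand (white round foot, 110 mm in diameter) is fixed to the bench behind the rail, about 170 mm from the place where the tube stops.
- lens_arm (a joint): Swing angle of the magnifier arm in rad, positive counter-clockwise seen from above, range -0.9 to 1.4, measured from the stand's own front, which is turned differently each time. No stop or notch at the wanted angle; friction holds the arm wherever it is released (about 2 N at the handle moves it).
- cup: Bystander: specimen cup with a dark red lid, 53 mm wide, 59 mm high, loose. Origin under its centre. Leave where it is.
- slides: Bystander: blue slide box, 84 x 62 x 40 mm, loose. Origin under its centre. Leave where it is.
- timer: Bystander: white bench timer, 62 x 62 x 22 mm, loose. Origin under its centre. Leave where it is.
- amber_bottle: Bystander: amber bottle with a black cap, 48 mm wide, 95 mm high, loose. Origin under its centre. Leave where it is.

How it is judged (in metres and radians):
On the way, in this order (a step that is already met when the one before it is completed fails the run):
1. the carriage is home against the hidden stop (value of joint carriage above 0.186 m), for 0.2 s.
2. the lens is centred over the tube, the carriage still home (value of joint carriage above 0.186 m and horizontal distance between lens_center and tube_center below 0.012 m), for 0.2 s.
At the end, for the whole second after the job is handed in: The carriage is within 4 mm of its end stop; the lens centre is within 12 mm, seen from above, of the middle of the tube; the arm is released and at rest (all of step 2 and velocity of joint lens_arm between -0.03 and 0.03 rad/s); the robot touches nothing.
It fails at once if a bystander (cup, slide box, timer or amber bottle) is moved by more than 30 mm (distance of any of cup, slides, timer, amber_bottle from where it was at the start of the episode above 0.03 m).
It also fails if it takes over 53 s, if anything falls off the work surface, if the arm or the gripper's body presses on something with over 40 N, if the wrist force passes 120 N, or if a joint passes its speed limit or range.

### The arm

A 7-joint arm with a two-finger parallel gripper is mounted at the origin on a cart in front of the work surface, level with it; the furniture and walls round the work are solid. World frame = base frame: x ahead of the robot, y to its left, z up, the work surface at z = 0. Lengths are in m, angles in degrees, forces in N, time in s.
With the tool pointing down it reaches from about 0.35 to 0.9 m from the base axis. Payload 7.2 kg.
Tool frame: the origin (TCP) lies at the very end of the fingers, on their centre line; the grasp point (between the pads) lies 19 mm behind it; z points along the fingers, y is the direction in which the jaws open and shut (so a half turn about z gives the same grasp; the last joint's range is limited). The gripper opens to 88 mm and grips with 3 to 60 N. Pads are 20 mm wide; open, the fingers measure 115 mm over their backs; the gripper's body (75 mm by 178 mm) begins 61 mm behind the grasp point.
Start: joints at [-73.178, 23.554, -0.728, 91.456, 0.321, 64.991, -4.71], TCP at [0.221, 0.585, 0.223] pointing down, gripper open.
Joint ranges: [-169.25, 169.25], [-16.82, 113.86], [-84.01, 82.57], [7.8, 145.47], [-59.2, 239.2], [7.22, 106.19], [-163.78, 163.78]. Speed limits (degrees/s): [136.94, 136.94, 172.46, 172.46, 180, 180, 180].

### API

Orientations are given as a 3x3 rotation matrix whose columns are the frame's x, y, z axes.
In Python, from plant import * gives the robot as it stands.
- The arm moves only by the tool arm_command, never from a script. Its argument "commands" is a list of rows, each an object of numbers: "dx", "dy", "dz": the shift along the tool's x, y, z in cm; "rx", "ry", "rz": the turn, a rotation vector about the tool's x, y, z in rad; "hand": the finger opening in cm, from 0 to 8.78. In form: [{"dx": .., "dy": .., "dz": .., "rx": .., "ry": .., "rz": .., "hand": ..}, ...]. A call has 1 to 10 rows; each row is the pose to reach, as a shift and turn from the pose commanded when the call began, along the tool's axes at that moment; what a row does not reach only later rows make up. A row lasts 1/12 s, in which the tool goes at most 41.7 mm and 7.16 degrees, less where a joint would pass 70% of its speed; a pose out of reach is approached as far as the arm can. A call with a gripper value outside its range is refused whole. The fingers move at their own pace and stop on an object; "grip_force" is the grip in N (left out, the last holds). Time passes only in rows, so rows that repeat a pose let the fingers close. It gives the time, the measured TCP pose, the force and the opening at its end, in the units of the state.
- get_obs(): the state, without advancing time (a new reading comes with each control period).
- get_image(name): name is "side" or "top"; returns the picture (480x640x3 uint8, blue, green, red); there is no depth.
- camera_model(name): a dict with "fx", "fy", "cx", "cy" (pixels), "pose" (4x4, takes a point from camera to world coordinates). Camera axes: x right, y up, looking along -z (the intrinsics and any distortion apply to the point x, -y, -z); pixel columns grow to the right and rows downward; lengths in m; the calibration is good to about 2 mm. A picture is of the moment at which its call begins. camera_model takes no time and is no camera call.
- close_job(): hands the job in, once; it reports no verdict.
The state is a dict: "clock": time; "joint_positions": joint angles; "qd": joint speeds; "joint_torque": joint torques, N m; "ee_pos": TCP position; "tool_rot": TCP orientation; "contact_force": force on the tool from outside, world axes, zero at the start; "moment": the same for the moment, N m; "finger_gap": finger opening in m.
Only numpy, scipy, OpenCV 4.12 (cv2) and the standard library are available. Lean on these libraries where they do the work, as an engineer would, in place of code of your own. Each camera call takes 0.05 s, during which the arm holds its last target.

## Working session

There is one attempt and no reset: what is moved stays moved. The work goes in short steps, Python scripts to look and compute and a tool call to move; the robot and the scene stay as the last step left them, time stands still between calls to the robot, and variables do not carry over. Pictures are saved under pics/ and viewed, and the job is handed in when it is done.

Besides the shell and the picture viewer there is one more tool, called after "Request:" as a command line: name --argument value ..., lists and objects as JSON in quotes. arm_command: Moves the arm, as the interface text tells. Its arguments: {"type":"object","properties":{"commands":{"type":"array"},"grip_force":{"type":"number"}},"required":["commands"]}

```bash
mkdir -p pics; ls; python3 - <<'E'
from plant import *
import cv2
for n in("top","side"):
    cv2.imwrite(f"pics/{n}0.png",get_image(n)); m=camera_model(n); print(n,m)
o=get_obs();print(o)
E
```

```text
pics
top {'fx': 575.7366797483927, 'fy': 575.7366797483927, 'cx': 320.8585708364571, 'cy': 235.10469180924477, 'pose': array([[-9.96703949e-03,  9.96769083e-01, -7.96997669e-02,
         4.87934408e-01],
       [-9.99948770e-01, -1.00760229e-02, -9.65362993e-04,
         6.15744180e-02],
       [-1.76530066e-03,  7.96860620e-02,  9.96818446e-01,
         1.50182487e+00],
       [ 0.00000000e+00,  0.00000000e+00,  0.00000000e+00,
         1.00000000e+00]])}
side {'fx': 452.1363815074564, 'fy': 452.1363815074564, 'cx': 325.26934407628505, 'cy': 240.0076982609172, 'pose': array([[ 0.97174087,  0.12391008, -0.20091287,  0.39809075],
       [-0.23550011,  0.5669814 , -0.78934897, -0.78734155],
       [ 0.01610556,  0.81435765,  0.58013983,  0.75529801],
       [ 0.        ,  0.        ,  0.        ,  1.        ]])}
{'clock': 0.1, 'joint_positions': array([-73.1774238 ,  23.59429813,  -0.72705514,  91.49617132,
         0.32175025,  64.99220436,  -4.70979113]), 'qd': array([ 0.07075382, -0.14810477, -0.01691879, -0.09462856,  0.02033976,
        0.04956746, -0.01972591]), 'joint_torque': array([ 2.98052859e-03, -5.89090276e+01,  6.44030850e-01, -2.91707253e+01,
       -5.37173578e-02,  1.45311948e-02,  6.46655576e-05]), 'ee_pos': array([0.22112643, 0.58410615, 0.22192769]), 'tool_rot': array([[-9.35260959e-01,  3.53958744e-01, -3.81825556e-04],
       [ 3.53958928e-01,  9.35259986e-01, -1.35459073e-03],
       [-1.22363068e-04, -1.40204639e-03, -9.99999010e-01]]), 'contact_force': array([-0.9568344 ,  0.08597864,  0.77520193]), 'moment': array([-0.01429399, -0.07400356,  0.08264618]), 'finger_gap': 0.08780233748880008}
```

View pics/top0.png

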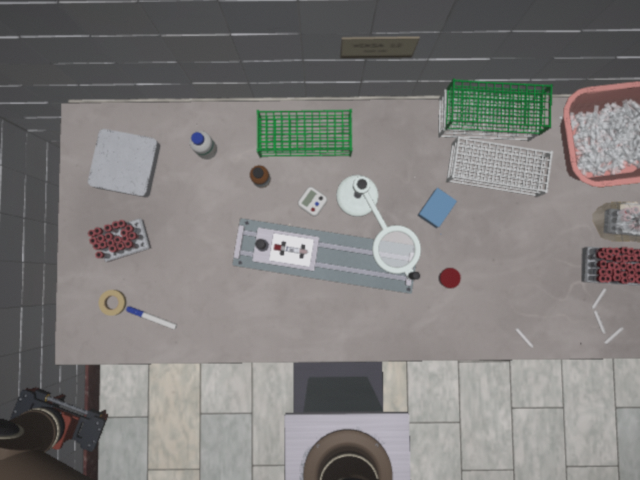

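View pics/side0.png

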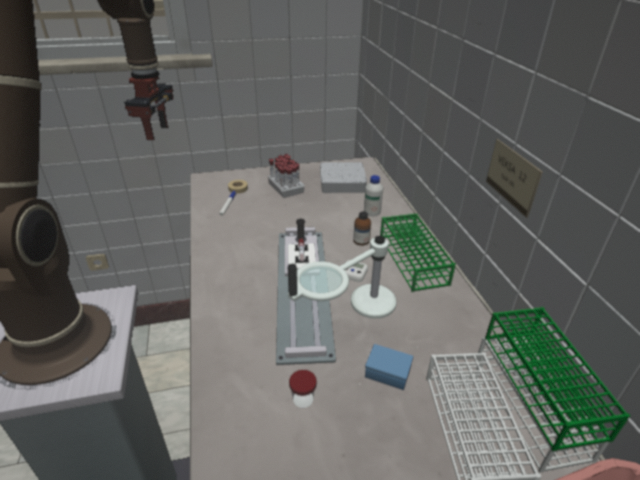

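```bash
cat > h.py <<'E'
from plant import *
import cv2, numpy as np
def ray(n,u,v):
    m=camera_model(n); K=np.array([[m['fx'],0,m['cx']],[0,m['fy'],m['cy']],[0,0,1.]])
    d=np.asarray(m.get('dist',np.zeros(5)),float)
    p=cv2.undistortPoints(np.array([[[u,v]]],float),K,d)[0,0]
    P=np.asarray(m['pose']); return P[:3,3],P[:3,:3]@np.array([p[0],-p[1],-1.])
def onz(n,u,v,z):
    o,d=ray(n,u,v); return (o+d*(z-o[2])/d[2])[:3]
def proj(n,X):
    m=camera_model(n);P=np.asarray(m['pose']);c=P[:3,:3].T@(np.asarray(X)-P[:3,3])
    return m['cx']+m['fx']*c[0]/-c[2], m['cy']+m['fy']*c[1]/c[2]
E
python3 - <<'E'
import cv2
t=cv2.imread('pics/top0.png');s=cv2.imread('pics/side0.png')
cv2.imwrite('pics/tz.png',cv2.resize(t[160:310,220:480],None,fx=3,fy=3,interpolation=cv2.INTER_CUBIC))
cv2.imwrite('pics/sz.png',cv2.resize(s[200:380,260:430],None,fx=3.3,fy=3.3,interpolation=cv2.INTER_CUBIC))
E
```

```text
(no output)
```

View pics/tz.png

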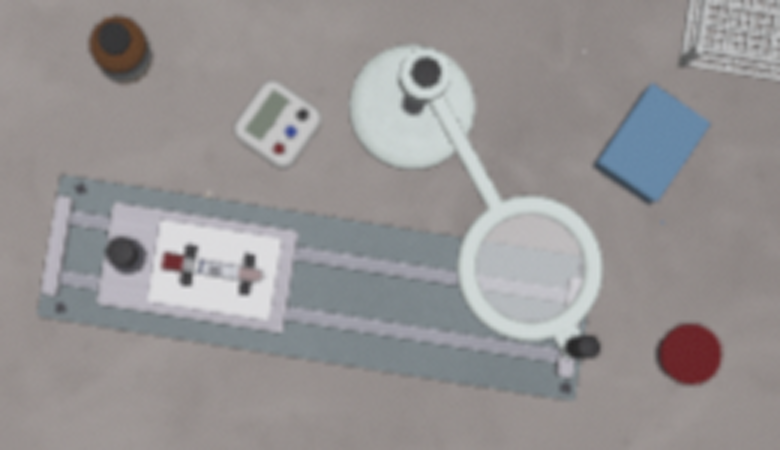

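View pics/sz.png

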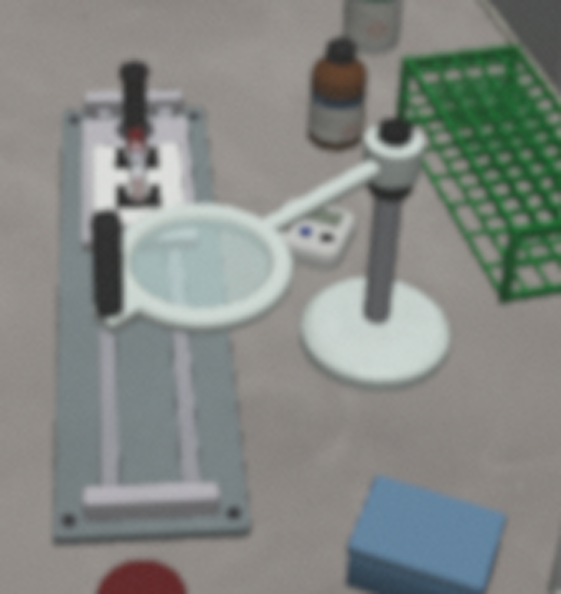

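```bash
python3 - <<'E'
from h import *
t=cv2.imread('pics/top0.png');g=cv2.cvtColor(t,cv2.COLOR_BGR2GRAY);hsv=cv2.cvtColor(t,cv2.COLOR_BGR2HSV)
def blobs(m,lo,name,box=(220,160,480,310)):
    k=np.zeros_like(m);x0,y0,x1,y1=box;k[y0:y1,x0:x1]=m[y0:y1,x0:x1]
    c,_=cv2.findContours(k,cv2.RETR_EXTERNAL,cv2.CHAIN_APPROX_NONE)
    for q in c:
        if cv2.contourArea(q)>lo: (e,r)=cv2.minEnclosingCircle(q);print(name,np.round(cv2.minAreaRect(q)[0],1),np.round(e,1),round(r,1),cv2.boundingRect(q),cv2.contourArea(q), np.round(cv2.minAreaRect(q)[1:][0],1),cv2.minAreaRect(q)[2])
blobs((g<75).astype(np.uint8)*255,12,'dark')
blobs((t.min(2)>185).astype(np.uint8)*255,60,'white')
blobs(cv2.inRange(hsv,(0,110,60),(8,255,200))|cv2.inRange(hsv,(172,110,60),(180,255,200)),6,'red')
print('plate colour',t[265,300],t[285,300])
pl=cv2.inRange(hsv,(80,15,90),(110,80,150)); blobs(pl,200,'plate')
# hand-read points
z=lambda x,y:(x/3+220,y/3+160)
for nm,p,h in [('plateBL',(38,318),.012),('plateBR',(575,398),.012),('knob',(125,250),.1),('postTop',(427,71),.2),('lens',(530,268),.165),('handleTop',(582,345),.239),('tube L',(163,262),.055),('tube R',(264,275),.055)]:
    print(nm,np.round(onz('top',*z(*p),h),4))
E
```

```text
dark [414. 275.] [413.9 275.5] 5.1 (409, 272, 11, 7) 48.5 [ 6. 10.] 90.0
dark [449.3 277.4] [449.1 277.5] 10.2 (439, 268, 21, 20) 284.0 [19.7 18.3] 26.56505012512207
dark [261. 244.] [260.8 244.2] 5.3 (256, 240, 11, 10) 67.0 [9.9 8.5] 45.0
dark [361.4 183.7] [361.6 183.6] 3.7 (358, 180, 8, 8) 36.0 [6.7 7.2] 26.56505012512207
dark [259.5 175. ] [259.4 175.4] 9.5 (251, 166, 18, 19) 238.0 [18. 17.] 90.0
white [290.9 249.2] [291.  249.5] 24.4 (269, 233, 45, 34) 1114.5 [42.4 28.4] 8.972625732421875
white [312.1 200.6] [312.  200.2] 13.2 (299, 188, 27, 26) 350.5 [20.6 20.5] 35.53767776489258
white [380.4 223.7] [379.6 224.3] 56.0 (339, 176, 81, 98) 2876.0 [112.   46.3] 57.46493148803711
red [449.5 277.5] [449.6 277.7] 10.0 (440, 268, 20, 20) 280.0 [19. 19.] 90.0
red [277.  246.5] [277. 247.] 2.2 (275, 245, 5, 4) 10.0 [3. 4.] 90.0
plate colour [195 189 191] [144 146 152]
plate [322.5 273.1] [322.1 275.8] 90.2 (233, 255, 180, 38) 1474.0 [180.3  12.6] 8.426968574523926
plate [353.4 259.7] [353.5 260. ] 37.8 (316, 247, 74, 27) 878.5 [74.4 15.8] 9.090276718139648
plate [305.9 234.2] [306.4 230.9] 67.3 (240, 219, 134, 32) 946.5 [134.6  11.3] 8.972626686096191
plateBL [0.5292 0.2918 0.012 ]
plateBR [ 0.456  -0.1693  0.012 ]
knob [0.5813 0.2076 0.1   ]
postTop [ 0.7089 -0.0331  0.2   ]
lens [ 0.5599 -0.113   0.165 ]
handleTop [ 0.4993 -0.1401  0.239 ]
tube L [0.5739 0.1804 0.055 ]
tube R [0.5622 0.0957 0.055 ]
```

```bash
python3 - <<'E'
from h import *
z=lambda x,y:(x/3.3+260,y/3.3+200)
for nm,p,h in [('knob',(133,70),.1),('postTop',(396,130),.2),('lens',(206,263),.165),('handleTop',(107,218),.239),('plateBL',(55,537),.012),('plateBR',(247,532),.012)]:
    print(nm,np.round(onz('side',*z(*p),h),4))
def tri(a,b):
    o1,d1=ray('top',*a);o2,d2=ray('side',*b);A=np.stack([d1,-d2],1);s,*_=np.linalg.lstsq(A,o2-o1,rcond=None)
    x,y=o1+d1*s[0],o2+d2*s[1];return np.round((x+y)/2,4),np.linalg.norm(x-y)
t=lambda x,y:(x/3+220,y/3+160)
for a,b in [((125,248),(133,70)),((427,71),(396,130)),((530,268),(206,263)),((585,345),(107,218))]: print(tri(t(*a),z(*b)))
E
```

```text
knob [0.5806 0.2018 0.1   ]
postTop [ 0.7048 -0.0545  0.2   ]
lens [ 0.5647 -0.1161  0.165 ]
handleTop [ 0.4993 -0.1514  0.239 ]
plateBL [ 0.4562 -0.1756  0.012 ]
plateBR [ 0.5734 -0.1984  0.012 ]
(array([0.5825, 0.2081, 0.0958]), np.float64(0.0014659030888912082))
(array([ 0.7123, -0.0344,  0.1848]), np.float64(0.00162298605373605))
(array([ 0.5626, -0.1137,  0.1631]), np.float64(0.005278479669225536))
(array([ 0.5   , -0.1434,  0.2325]), np.float64(0.0012726452524329287))
```

Request:
arm_command --commands '[{"dx": -4,"dy": -2,"dz": 0,"rz": 0.11,"hand": 6},{"dx": -8,"dy": -4,"rz": 0.22,"hand": 6},{"dx": -12,"dy": -5.8,"rz": 0.34,"hand": 6},{"dx": -15.6,"dy": -7.5,"rz": 0.46,"hand": 6},{"dx": -19.2,"dy": -9.2,"rz": 0.58,"hand": 6},{"dx": -22.8,"dy": -11,"rz": 0.7,"hand": 6},{"dx": -26.4,"dy": -12.7,"rz": 0.82,"hand": 6},{"dx": -30,"dy": -14.4,"rz": 0.94,"hand": 6},{"dx": -33.6,"dy": -16.1,"rz": 1.06,"hand": 6},{"dx": -37.2,"dy": -17.9,"rz": 1.18,"hand": 6}]'

```text
validation failed for argument at $.co...
```

Request:
arm_command --commands '[{"dx": -8,"dy": -4,"dz": 0,"rx": 0,"ry": 0,"rz": 0.22,"hand": 6},{"dx": -12,"dy": -5.8,"dz": 0,"rx": 0,"ry": 0,"rz": 0.34,"hand": 6},{"dx": -19.2,"dy": -9.2,"dz": 0,"rx": 0,"ry": 0,"rz": 0.58,"hand": 6},{"dx": -26.4,"dy": -12.7,"dz": 0,"rx": 0,"ry": 0,"rz": 0.82,"hand": 6},{"dx": -33.6,"dy": -16.1,"dz": 0,"rx": 0,"ry": 0,"rz": 1.06,"hand": 6},{"dx": -40,"dy": -19,"dz": 0,"rx": 0,"ry": 0,"rz": 1.2,"hand": 6},{"dx": -47,"dy": -22.6,"dz": 0,"rx": 0,"ry": 0,"rz": 1.36,"hand": 6},{"dx": -47,"dy": -22.6,"dz": 0,"rx": 0,"ry": 0,"rz": 1.36,"hand": 6},{"dx": -47,"dy": -22.6,"dz": 0,"rx": 0,"ry": 0,"rz": 1.36,"hand": 6},{"dx": -47,"dy": -22.6,"dz": 0,"rx": 0,"ry": 0,"rz": 1.36,"hand": 6}]'

```text
clock: 0.93
ee_pos: [0.5095, 0.2811, 0.2226]
tool_rot: [[0.047, 0.999, -0.0], [0.999, -0.047, 0.0], [0.0, -0.0, -1.0]]
contact_force: [1.1, 0.1, 0.4]
finger_gap: 0.0599
```

Request:
arm_command --commands '[{"dx": -3,"dy": 3,"dz": 0,"rx": 0,"ry": 0,"rz": 0.07,"hand": 6},{"dx": -6,"dy": 6,"dz": 0,"rx": 0,"ry": 0,"rz": 0.07,"hand": 6},{"dx": -6,"dy": 6,"dz": 0,"rx": 0,"ry": 0,"rz": 0.07,"hand": 6},{"dx": -6,"dy": 6,"dz": 0,"rx": 0,"ry": 0,"rz": 0.07,"hand": 6}]'

```text
clock: 1.27
ee_pos: [0.5675, 0.2171, 0.2222]
tool_rot: [[0.116, 0.993, -0.0], [0.993, -0.116, -0.002], [-0.002, 0.0, -1.0]]
contact_force: [-0.1, 1.4, 0.6]
finger_gap: 0.0601
```

```bash
python3 - <<'E'
from h import *
im=get_image('top');cv2.imwrite('pics/t1.png',im)
o=get_obs();print(o['ee_pos'],o['tool_rot'],np.degrees(np.arctan2(*o['tool_rot'][[1,0],1])),o['joint_positions'])
E
```

```text
[0.56619184 0.21959644 0.22210054] [[ 1.12744279e-01  9.93623621e-01 -9.09763234e-04]
 [ 9.93623899e-01 -1.12744699e-01 -4.24452208e-04]
 [-5.24316722e-04 -8.56107934e-04 -9.99999496e-01]] -6.473562147490986 [-43.20665088  22.70889158  23.67821823  95.31312705  -9.91877097
  64.11556974 -23.28138258]
```

Request:
arm_command --commands '[{"dx": -1.2,"dy": 1.6,"dz": 0,"rx": 0,"ry": 0,"rz": 0.04,"hand": 6},{"dx": -1.2,"dy": 1.6,"dz": 3,"rx": 0,"ry": 0,"rz": 0.04,"hand": 6},{"dx": -1.2,"dy": 1.6,"dz": 6,"rx": 0,"ry": 0,"rz": 0.04,"hand": 6},{"dx": -1.2,"dy": 1.6,"dz": 9,"rx": 0,"ry": 0,"rz": 0.04,"hand": 6},{"dx": -1.2,"dy": 1.6,"dz": 11,"rx": 0,"ry": 0,"rz": 0.04,"hand": 6},{"dx": -1.2,"dy": 1.6,"dz": 11,"rx": 0,"ry": 0,"rz": 0.04,"hand": 6},{"dx": -1.2,"dy": 1.6,"dz": 11,"rx": 0,"ry": 0,"rz": 0.04,"hand": 6}]'

```text
clock: 1.9
ee_pos: [0.5791, 0.2083, 0.112]
tool_rot: [[0.148, 0.989, -0.003], [0.989, -0.148, -0.0], [-0.001, -0.002, -1.0]]
contact_force: [0.3, 1.3, 0.8]
finger_gap: 0.0598
```

```bash
python3 - <<'E'
from h import *
o=get_obs();print(o['ee_pos'],np.degrees(np.arctan2(*o['tool_rot'][[1,0],1])))
a=get_image('top');s=get_image('side')
c=np.hstack([cv2.resize(a[170:300,220:350],(400,400)),cv2.resize(s[150:280,240:370],(400,400))])
cv2.imwrite('pics/a2.png',c)
E
```

```text
[0.57913164 0.20827752 0.11197041] -8.508057955998604
```

View pics/a2.png

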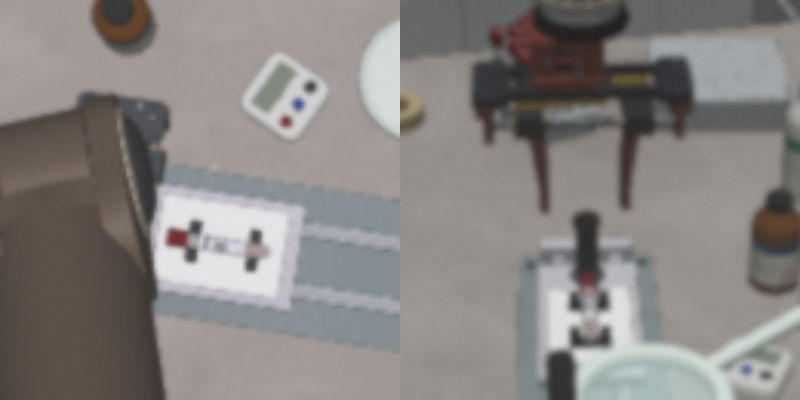

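Request:
arm_command --commands '[{"dx": 0,"dy": 0.1,"dz": 3,"rx": 0,"ry": 0,"rz": 0,"hand": 6},{"dx": 0,"dy": 0.1,"dz": 5.2,"rx": 0,"ry": 0,"rz": 0,"hand": 6},{"dx": 0,"dy": 0.1,"dz": 5.2,"rx": 0,"ry": 0,"rz": 0,"hand": 6},{"dx": 0,"dy": 0.1,"dz": 5.2,"rx": 0,"ry": 0,"rz": 0,"hand": 1},{"dx": 0,"dy": 0.1,"dz": 5.2,"rx": 0,"ry": 0,"rz": 0,"hand": 1},{"dx": 0,"dy": 0.1,"dz": 5.2,"rx": 0,"ry": 0,"rz": 0,"hand": 1},{"dx": 0,"dy": 0.1,"dz": 5.2,"rx": 0,"ry": 0,"rz": 0,"hand": 1},{"dx": 0,"dy": 0.1,"dz": 5.2,"rx": 0,"ry": 0,"rz": 0,"hand": 1},{"dx": 0,"dy": 0.1,"dz": 5.2,"rx": 0,"ry": 0,"rz": 0,"hand": 1}]' --grip_force 50

```text
clock: 2.75
ee_pos: [0.5812, 0.207, 0.0614]
tool_rot: [[0.15, 0.989, -0.001], [0.989, -0.15, 0.001], [0.001, -0.001, -1.0]]
contact_force: [0.6, -2.2, 8.2]
finger_gap: 0.024
```

Request:
arm_command --commands '[{"dx": -1,"dy": 0,"dz": 0,"rx": 0,"ry": 0,"rz": 0,"hand": 1},{"dx": -2,"dy": 0,"dz": 0,"rx": 0,"ry": 0,"rz": 0,"hand": 1},{"dx": -3,"dy": 0,"dz": 0,"rx": 0,"ry": 0,"rz": 0,"hand": 1},{"dx": -4,"dy": 0,"dz": 0,"rx": 0,"ry": 0,"rz": 0,"hand": 1},{"dx": -5,"dy": 0,"dz": 0,"rx": 0,"ry": 0,"rz": 0,"hand": 1},{"dx": -6,"dy": 0,"dz": 0,"rx": 0,"ry": 0,"rz": 0,"hand": 1}]'

```text
clock: 3.25
ee_pos: [0.5719, 0.1509, 0.0614]
tool_rot: [[0.148, 0.989, -0.001], [0.989, -0.148, 0.004], [0.004, -0.001, -1.0]]
contact_force: [-4.2, 9.7, 5.4]
finger_gap: 0.0236
```

Request:
arm_command --commands '[{"dx": -1,"dy": 0,"dz": 0,"rx": 0,"ry": 0,"rz": 0,"hand": 1},{"dx": -2,"dy": -0.05,"dz": 0,"rx": 0,"ry": 0,"rz": 0,"hand": 1},{"dx": -3,"dy": -0.05,"dz": 0,"rx": 0,"ry": 0,"rz": 0,"hand": 1},{"dx": -4,"dy": -0.1,"dz": 0,"rx": 0,"ry": 0,"rz": 0,"hand": 1},{"dx": -5,"dy": -0.1,"dz": 0,"rx": 0,"ry": 0,"rz": 0,"hand": 1},{"dx": -6,"dy": -0.1,"dz": 0,"rx": 0,"ry": 0,"rz": 0,"hand": 1},{"dx": -7,"dy": -0.1,"dz": 0,"rx": 0,"ry": 0,"rz": 0,"hand": 1}]'

```text
clock: 3.83
ee_pos: [0.5601, 0.0817, 0.0614]
tool_rot: [[0.148, 0.989, -0.001], [0.989, -0.148, 0.004], [0.004, -0.002, -1.0]]
contact_force: [-6.8, 9.4, 8.2]
finger_gap: 0.0237
```

```bash
python3 - <<'E'
from h import *
o=get_obs();print(o['ee_pos'],o['contact_force'])
a=get_image('top');s=get_image('side')
c=np.hstack([cv2.resize(a[150:310,230:430],(400,320)),cv2.resize(s[120:370,230:430],(400,500))[:320]]) 
cv2.imwrite('pics/a3.png',c)
E
```

```text
[0.56013341 0.08165461 0.06139057] [-6.83463626  9.41832862  8.17672868]
```

View pics/a3.png

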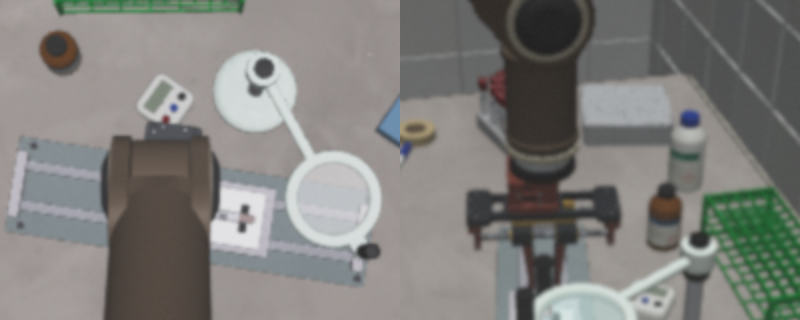

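Request:
arm_command --commands '[{"dx": -1,"dy": -0.15,"dz": 0,"rx": 0,"ry": 0,"rz": 0,"hand": 1},{"dx": -2,"dy": -0.2,"dz": 0,"rx": 0,"ry": 0,"rz": 0,"hand": 1},{"dx": -3,"dy": -0.2,"dz": 0,"rx": 0,"ry": 0,"rz": 0,"hand": 1},{"dx": -3.5,"dy": -0.2,"dz": 0,"rx": 0,"ry": 0,"rz": 0,"hand": 1}]'

```text
clock: 4.27
ee_pos: [0.5551, 0.0514, 0.0615]
tool_rot: [[0.147, 0.989, 0.003], [0.989, -0.147, 0.009], [0.009, 0.001, -1.0]]
contact_force: [5.2, 33.8, -3.5]
finger_gap: 0.0236
```

Request:
arm_command --commands '[{"dx": 0.3,"dy": 0,"dz": 0,"rx": 0,"ry": 0,"rz": 0,"hand": 1},{"dx": 0.3,"dy": 0,"dz": 0,"rx": 0,"ry": 0,"rz": 0,"hand": 1}]'

```text
clock: 4.43
ee_pos: [0.5551, 0.0516, 0.0614]
tool_rot: [[0.147, 0.989, 0.002], [0.989, -0.147, 0.005], [0.005, 0.001, -1.0]]
contact_force: [-0.3, 10.9, 2.6]
finger_gap: 0.0236
```

```bash
python3 - <<'E'
from h import *
o=get_obs();print(o['ee_pos'],o['contact_force'])
a=get_image('top');s=get_image('side')
c=np.hstack([cv2.resize(a[150:310,270:430],(400,400)),cv2.resize(s[180:380,240:440],(400,400))]) 
cv2.imwrite('pics/a4.png',c);cv2.imwrite('pics/t4.png',a)
E
```

```text
[0.55508186 0.05160024 0.06144392] [-0.2698899  10.87399449  2.62105598]
```

View pics/a4.png

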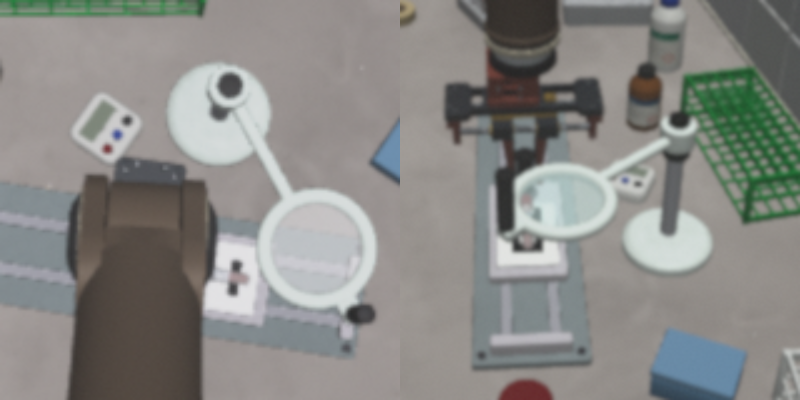

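Request:
arm_command --commands '[{"dx": 0.2,"dy": 0,"dz": 0,"rx": 0,"ry": 0,"rz": 0,"hand": 5},{"dx": 0.2,"dy": 0,"dz": 0,"rx": 0,"ry": 0,"rz": 0,"hand": 5},{"dx": 0.2,"dy": 0,"dz": 0,"rx": 0,"ry": 0,"rz": 0,"hand": 5},{"dx": 0.2,"dy": 0,"dz": 0,"rx": 0,"ry": 0,"rz": 0,"hand": 5},{"dx": 0.2,"dy": 0,"dz": -4,"rx": 0,"ry": 0,"rz": 0,"hand": 5},{"dx": 0.2,"dy": 0,"dz": -8,"rx": 0,"ry": 0,"rz": 0,"hand": 5},{"dx": 0.2,"dy": 0,"dz": -12,"rx": 0,"ry": 0,"rz": 0,"hand": 5},{"dx": 0.2,"dy": 0,"dz": -16,"rx": 0,"ry": 0,"rz": 0,"hand": 5},{"dx": 0.2,"dy": 0,"dz": -20,"rx": 0,"ry": 0,"rz": 0,"hand": 5},{"dx": 0.2,"dy": 0,"dz": -23,"rx": 0,"ry": 0,"rz": 0,"hand": 5}]'

```text
clock: 5.37
ee_pos: [0.555, 0.0479, 0.2942]
tool_rot: [[0.152, 0.988, 0.003], [0.988, -0.152, 0.001], [0.001, 0.003, -1.0]]
contact_force: [0.4, 0.6, 0.1]
finger_gap: 0.0503
```

```bash
python3 - <<'E'
from h import *
o=get_obs();print(o['ee_pos'],o['contact_force'])
a=get_image('top')
cv2.imwrite('pics/t5.png',cv2.resize(a[160:310,270:470],None,fx=4,fy=4,interpolation=cv2.INTER_CUBIC))
E
```

```text
[0.55502598 0.047906   0.29423548] [0.35036198 0.62087316 0.10704134]
```

View pics/t5.png

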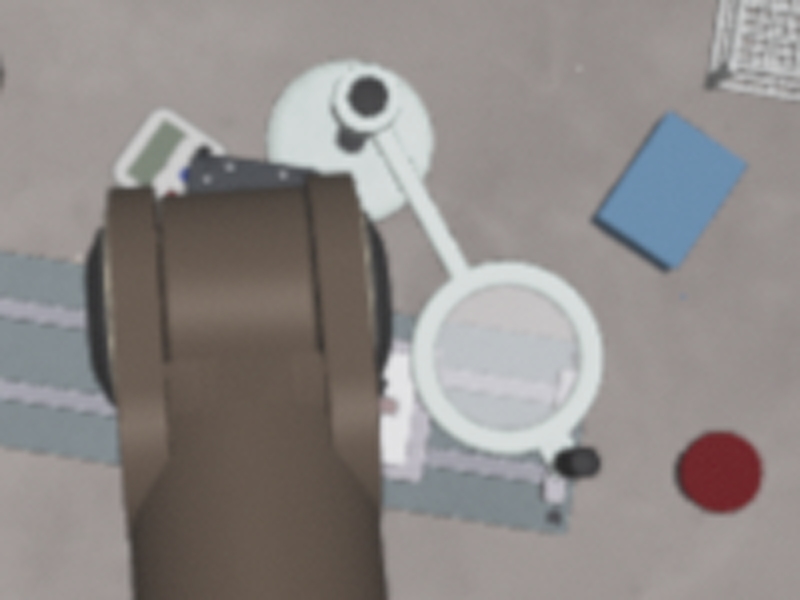

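Request:
arm_command --commands '[{"dx": -3,"dy": -0.4,"dz": 0,"rx": 0,"ry": 0,"rz": 0.12,"hand": 5.5},{"dx": -6,"dy": -0.8,"dz": 0,"rx": 0,"ry": 0,"rz": 0.24,"hand": 5.5},{"dx": -9,"dy": -1.2,"dz": 0,"rx": 0,"ry": 0,"rz": 0.36,"hand": 5.5},{"dx": -12,"dy": -1.6,"dz": 0,"rx": 0,"ry": 0,"rz": 0.48,"hand": 5.5},{"dx": -15,"dy": -2,"dz": 0,"rx": 0,"ry": 0,"rz": 0.6,"hand": 5.5},{"dx": -18,"dy": -2.3,"dz": 0,"rx": 0,"ry": 0,"rz": 0.72,"hand": 5.5},{"dx": -19.7,"dy": -2.5,"dz": 0,"rx": 0,"ry": 0,"rz": 0.84,"hand": 5.5},{"dx": -19.7,"dy": -2.5,"dz": 0,"rx": 0,"ry": 0,"rz": 0.96,"hand": 5.5},{"dx": -19.7,"dy": -2.5,"dz": 0,"rx": 0,"ry": 0,"rz": 1.08,"hand": 5.5},{"dx": -19.7,"dy": -2.5,"dz": 0,"rx": 0,"ry": 0,"rz": 1.2,"hand": 5.5}]'

```text
clock: 6.25
ee_pos: [0.4997, -0.1432, 0.2903]
tool_rot: [[0.978, 0.21, -0.0], [0.21, -0.978, -0.0], [-0.0, -0.0, -1.0]]
contact_force: [0.6, -0.3, 0.2]
finger_gap: 0.0553
```

```bash
python3 - <<'E'
from h import *
o=get_obs();print(o['ee_pos'],o['joint_positions'],np.degrees(np.arctan2(*o['tool_rot'][[1,0],1])))
a=get_image('top');s=get_image('side');o=get_obs();print(o['ee_pos'],o['tool_rot'])
cv2.imwrite('pics/t6.png',np.hstack([cv2.resize(a[160:310,280:430],(400,400),interpolation=cv2.INTER_CUBIC),cv2.resize(s[160:360,220:420],(400,400),interpolation=cv2.INTER_CUBIC)]))
cv2.imwrite('pics/t6full.png',a)
E
```

```text
[ 0.49971039 -0.1432363   0.29034893] [-25.42138517  11.34054975  42.90914737 102.58191327  -8.22448503
  69.27207853 -58.01895431] -77.8741506095595
[ 0.49989934 -0.14268717  0.29028842] [[ 9.76651959e-01  2.14827083e-01 -5.24876649e-04]
 [ 2.14827005e-01 -9.76652096e-01 -2.01721495e-04]
 [-5.55957120e-04  8.42540150e-05 -9.99999842e-01]]
```

View pics/t6.png

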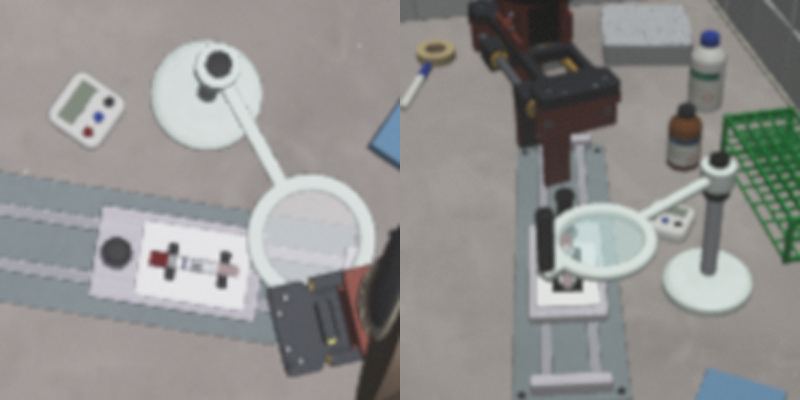

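```bash
python3 - <<'E'
from h import *
s=400/150;z=lambda x,y:((x+.5)/s-.5+280,(y+.5)/s-.5+160)
a=onz('top',*z(148,259.5),.055);b=onz('top',*z(240,270.5),.055);T=(a+b)/2
L=onz('top',*z(312,237),.165);k=onz('top',*z(117,252),.1);P=onz('top',*z(218,65),.2);S=onz('top',*z(208,93),.0);
print('len',np.linalg.norm(a-b),'T',T,'L',L,'knob',k,'P',P,'foot',onz('top',*z(207,95),.005))
print('k-T',np.linalg.norm((k-T)[:2]), 'L-P',np.linalg.norm((L-P)[:2]),'T-P',np.linalg.norm((T-P)[:2]))
d=k-T;d=d/np.linalg.norm(d[:2]);print('T from knob/grip', np.array([.5551,.0516])-(0.075)*np.array([.155,.988]))
u=(T-P)[:2];u/=np.linalg.norm(u);print('handle',P[:2]+.24*u,'lens exp',P[:2]+.17*u)
E
```

```text
len 0.08724311991502558 T [ 0.54243296 -0.01574343  0.055     ] L [ 0.561657   -0.11307099  0.165     ] knob [0.55331529 0.05681003 0.1       ] P [ 0.70804388 -0.03101916  0.2       ] foot [ 0.71132163 -0.03360905  0.005     ]
k-T 0.07336504316791317 L-P 0.16781424905740952 T-P 0.16631394051912443
T from knob/grip [ 0.543475 -0.0225  ]
handle [ 0.46905837 -0.00897545] lens exp [ 0.53876248 -0.01540487]
```

Request:
arm_command --commands '[{"dx": 0,"dy": 0,"dz": 2.5,"rx": 0,"ry": 0,"rz": 0,"hand": 5.5},{"dx": 0,"dy": 0,"dz": 5,"rx": 0,"ry": 0,"rz": 0,"hand": 5.5},{"dx": 0,"dy": 0,"dz": 7.5,"rx": 0,"ry": 0,"rz": 0,"hand": 5.5},{"dx": 0,"dy": 0,"dz": 9.6,"rx": 0,"ry": 0,"rz": 0,"hand": 5.5},{"dx": 0,"dy": 0,"dz": 9.6,"rx": 0,"ry": 0,"rz": 0,"hand": 5.5},{"dx": 0,"dy": 0,"dz": 9.6,"rx": 0,"ry": 0,"rz": 0,"hand": 5.5}]' --grip_force 10

```text
clock: 6.85
ee_pos: [0.4996, -0.1424, 0.1942]
tool_rot: [[0.975, 0.22, -0.002], [0.22, -0.975, -0.0], [-0.002, -0.0, -1.0]]
contact_force: [0.3, -0.4, 1.2]
finger_gap: 0.0551
```

```bash
python3 - <<'E'
from h import *
s=get_image('side');o=get_obs();print(o['ee_pos'],o['contact_force'])
cv2.imwrite('pics/s7.png',cv2.resize(s[180:320,220:360],(560,560),interpolation=cv2.INTER_CUBIC))
E
```

```text
[ 0.50044498 -0.14256467  0.19526443] [ 0.35836913 -0.49696955  0.2520206 ]
```

View pics/s7.png

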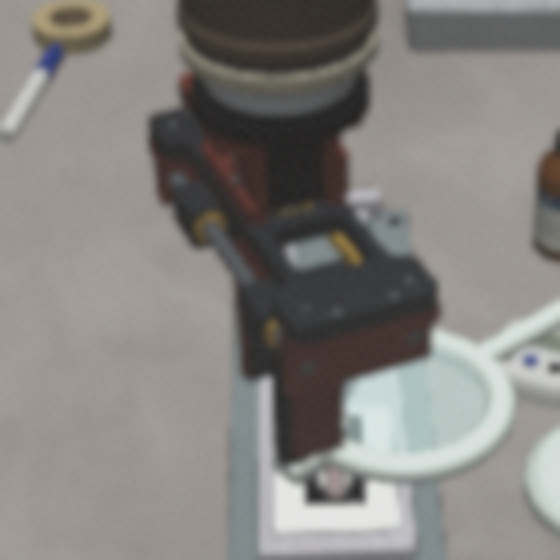

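Near finger is in front of the handle (hidden behind it, about (310,460) in the zoom); the lens has not moved. Closing.

Request:
arm_command --commands '[{"dx": 0,"dy": 0,"dz": 0,"rx": 0,"ry": 0,"rz": 0,"hand": 0.5},{"dx": 0,"dy": 0,"dz": 0,"rx": 0,"ry": 0,"rz": 0,"hand": 0.5},{"dx": 0,"dy": 0,"dz": 0,"rx": 0,"ry": 0,"rz": 0,"hand": 0.5},{"dx": 0,"dy": 0,"dz": 0,"rx": 0,"ry": 0,"rz": 0,"hand": 0.5},{"dx": 0,"dy": 0,"dz": 0,"rx": 0,"ry": 0,"rz": 0,"hand": 0.5},{"dx": 0,"dy": 0,"dz": 0,"rx": 0,"ry": 0,"rz": 0,"hand": 0.5}]'

```text
clock: 7.4
ee_pos: [0.5002, -0.1428, 0.195]
tool_rot: [[0.976, 0.218, 0.0], [0.218, -0.976, -0.001], [0.0, 0.001, -1.0]]
contact_force: [-1.2, -2.1, 0.6]
finger_gap: 0.0185
```

```bash
python3 - <<'E'
import numpy as np
P=np.array([.710,-.033]);h0=np.array([.5002,-.1428]);X=np.array([.976,.218]);Y=np.array([.218,-.976])
v=h0-P;a0=np.arctan2(v[1],v[0]);a1=np.arctan2(.016,-.1676)-2*np.pi
for i in range(1,13):
    a=a0+((a1-a0))*i/12;w=P+np.hypot(*v)*np.array([np.cos(a),np.sin(a)])-h0
    print(round(w@X*100,2),round(w@Y*100,2),round(-(a-a0),3),w+h0)
E
```

```text
-0.27 -1.11 0.048 [ 0.4951622  -0.13258312]
-0.48 -2.23 0.096 [ 0.49062158 -0.12213578]
-0.65 -3.35 0.144 [ 0.48658865 -0.11148216]
-0.75 -4.49 0.192 [ 0.48307275 -0.10064691]
-0.8 -5.63 0.241 [ 0.48008202 -0.08965511]
-0.8 -6.76 0.289 [ 0.47762337 -0.0785322 ]
-0.75 -7.9 0.337 [ 0.47570249 -0.06730392]
-0.63 -9.04 0.385 [ 0.47432384 -0.05599625]
-0.47 -10.16 0.433 [ 0.4734906  -0.04463536]
-0.25 -11.28 0.481 [ 0.47320469 -0.03324754]
0.03 -12.39 0.529 [ 0.47346679 -0.02185915]
0.35 -13.48 0.577 [ 0.47427628 -0.01049654]
```

Request:
arm_command --commands '[{"dx": -0.3,"dy": -1.1,"dz": 0,"rx": 0,"ry": 0,"rz": 0.05,"hand": 0.5},{"dx": -0.5,"dy": -2.2,"dz": 0,"rx": 0,"ry": 0,"rz": 0.1,"hand": 0.5},{"dx": -0.65,"dy": -3.35,"dz": 0,"rx": 0,"ry": 0,"rz": 0.14,"hand": 0.5},{"dx": -0.75,"dy": -4.5,"dz": 0,"rx": 0,"ry": 0,"rz": 0.19,"hand": 0.5},{"dx": -0.8,"dy": -5.6,"dz": 0,"rx": 0,"ry": 0,"rz": 0.24,"hand": 0.5},{"dx": -0.8,"dy": -6.8,"dz": 0,"rx": 0,"ry": 0,"rz": 0.29,"hand": 0.5},{"dx": -0.75,"dy": -7.9,"dz": 0,"rx": 0,"ry": 0,"rz": 0.34,"hand": 0.5}]'

```text
clock: 7.98
ee_pos: [0.4764, -0.0665, 0.195]
tool_rot: [[0.992, -0.123, 0.002], [-0.123, -0.992, -0.0], [0.002, 0.0, -1.0]]
contact_force: [4.2, -1.2, -2.3]
finger_gap: 0.0176
```

Request:
arm_command --commands '[{"dx": -0.3,"dy": -1.1,"dz": 0,"rx": 0,"ry": 0,"rz": 0.05,"hand": 0.5},{"dx": -0.55,"dy": -2.15,"dz": 0,"rx": 0,"ry": 0,"rz": 0.1,"hand": 0.5},{"dx": -0.7,"dy": -3.25,"dz": 0,"rx": 0,"ry": 0,"rz": 0.15,"hand": 0.5},{"dx": -0.8,"dy": -4.4,"dz": 0,"rx": 0,"ry": 0,"rz": 0.2,"hand": 0.5},{"dx": -0.9,"dy": -5.5,"dz": 0,"rx": 0,"ry": 0,"rz": 0.24,"hand": 0.5},{"dx": -0.9,"dy": -5.5,"dz": 0,"rx": 0,"ry": 0,"rz": 0.24,"hand": 0.5},{"dx": -0.9,"dy": -5.5,"dz": 0,"rx": 0,"ry": 0,"rz": 0.24,"hand": 0.5}]'

```text
clock: 8.57
ee_pos: [0.4754, -0.0099, 0.1951]
tool_rot: [[0.936, -0.351, 0.004], [-0.351, -0.936, 0.0], [0.004, -0.001, -1.0]]
contact_force: [6.3, 1.5, -5.0]
finger_gap: 0.0179
```

```bash
python3 - <<'E'
from h import *
a=get_image('top');s=get_image('side');o=get_obs();print(o['ee_pos'],o['tool_rot'],o['contact_force'])
cv2.imwrite('pics/t8.png',np.hstack([cv2.resize(a[160:310,280:430],(400,400),interpolation=cv2.INTER_CUBIC),cv2.resize(s[160:360,220:420],(400,400),interpolation=cv2.INTER_CUBIC)]))
E
```

```text
[ 0.475329   -0.01025238  0.19507928] [[ 9.36181813e-01 -3.51492997e-01  4.03566309e-03]
 [-3.51496365e-01 -9.36189237e-01  1.34699562e-04]
 [ 3.73079840e-03 -1.54462419e-03 -9.99991848e-01]] [ 6.88010574  1.62110198 -4.67259282]
```

View pics/t8.png

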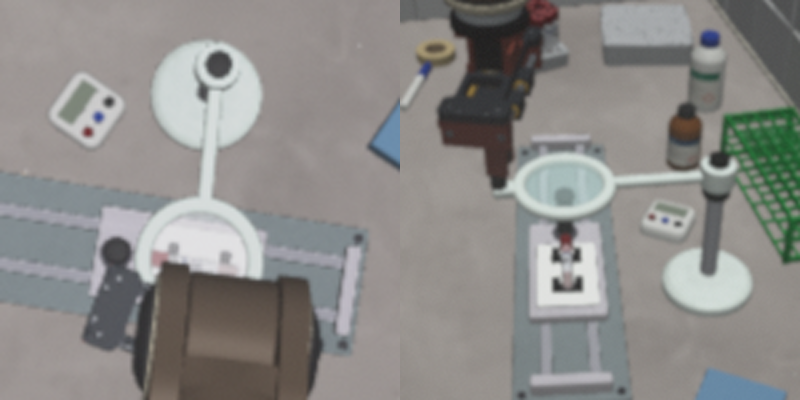

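Request:
arm_command --commands '[{"dx": 0,"dy": 0,"dz": 0,"rx": 0,"ry": 0,"rz": 0,"hand": 5},{"dx": 0,"dy": 0,"dz": 0,"rx": 0,"ry": 0,"rz": 0,"hand": 5},{"dx": 0,"dy": 0,"dz": 0,"rx": 0,"ry": 0,"rz": 0,"hand": 5},{"dx": 0,"dy": 0,"dz": 0,"rx": 0,"ry": 0,"rz": 0,"hand": 5},{"dx": 0,"dy": 0,"dz": -2.5,"rx": 0,"ry": 0,"rz": 0,"hand": 5},{"dx": 0,"dy": 0,"dz": -5,"rx": 0,"ry": 0,"rz": 0,"hand": 5},{"dx": 0,"dy": 0,"dz": -7.5,"rx": 0,"ry": 0,"rz": 0,"hand": 5},{"dx": 0,"dy": 0,"dz": -10,"rx": 0,"ry": 0,"rz": 0,"hand": 5},{"dx": -2,"dy": -4,"dz": -10,"rx": 0,"ry": 0,"rz": 0,"hand": 5},{"dx": -4,"dy": -8,"dz": -10,"rx": 0,"ry": 0,"rz": 0,"hand": 5}]'

```text
clock: 9.5
ee_pos: [0.4657, 0.0709, 0.2965]
tool_rot: [[0.934, -0.358, 0.003], [-0.358, -0.934, 0.002], [0.002, -0.003, -1.0]]
contact_force: [0.6, 1.6, -0.8]
finger_gap: 0.0499
```

Request:
arm_command --commands '[{"dx": -1,"dy": -4,"dz": 0,"rx": 0,"ry": 0,"rz": 0,"hand": 5},{"dx": -1,"dy": -8,"dz": 0,"rx": 0,"ry": 0,"rz": 0,"hand": 5},{"dx": -1,"dy": -11,"dz": 0,"rx": 0,"ry": 0,"rz": 0,"hand": 5},{"dx": -1,"dy": -14,"dz": 0,"rx": 0,"ry": 0,"rz": 0,"hand": 5},{"dx": -1,"dy": -14,"dz": 0,"rx": 0,"ry": 0,"rz": 0,"hand": 5}]'

```text
clock: 9.92
ee_pos: [0.5049, 0.2131, 0.2936]
tool_rot: [[0.938, -0.345, -0.0], [-0.345, -0.938, 0.0], [-0.0, 0.0, -1.0]]
contact_force: [-1.4, -0.0, -1.0]
finger_gap: 0.0496
```

```bash
python3 - <<'E'
from h import *
a=get_image('top');s=get_image('side');o=get_obs();print(o['ee_pos'],o['contact_force'])
cv2.imwrite('pics/t9f.png',a);cv2.imwrite('pics/s9f.png',s)
cv2.imwrite('pics/t9.png',np.hstack([cv2.resize(a[160:310,280:430],(400,400),interpolation=cv2.INTER_CUBIC),cv2.resize(s[160:360,220:420],(400,400),interpolation=cv2.INTER_CUBIC)]))
E
```

```text
[0.50457695 0.20701252 0.2939476 ] [-0.66923173  0.33569475  0.4153508 ]
```

View pics/t9.png

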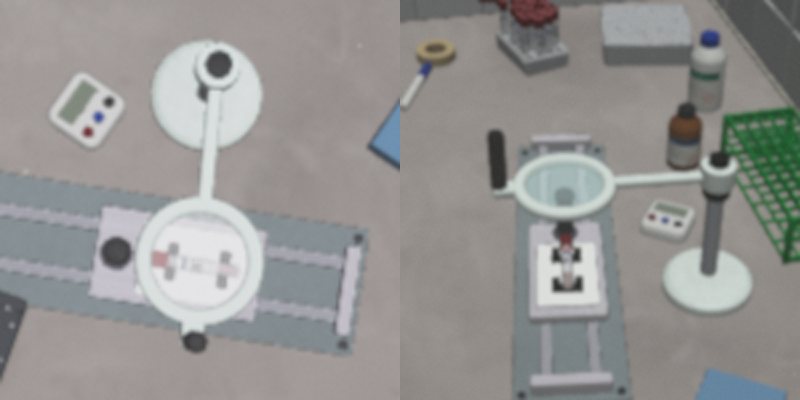

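```bash
python3 - <<'E'
from h import *
s=400/150;z=lambda x,y:((x+.5)/s-.5+280,(y+.5)/s-.5+160)
L=onz('top',*z(200.5,261.5),.165);T=(onz('top',*z(151,259),.055)+onz('top',*z(240,270),.055))/2
print('manual',L,T,L-T, 'side L',onz('side',(551.5-400)/2+220,186/2+160,.165))
t=cv2.imread('pics/t9f.png');hs=cv2.cvtColor(t,cv2.COLOR_BGR2HSV)
b=t[210:300,310:400].astype(int);print(t[int(z(143,261)[1]),int(z(143,261)[0])],t[int(z(160,285)[1]),int(z(160,285)[0])])
g=cv2.resize(cv2.cvtColor(t,cv2.COLOR_BGR2GRAY)[220:300,315:395],None,fx=4,fy=4,interpolation=cv2.INTER_CUBIC)
c=cv2.HoughCircles(g,cv2.HOUGH_GRADIENT,1,20,param1=120,param2=20,minRadius=70,maxRadius=110)
if c is not None:
    for x,y,r in c[0][:3]:
        u,v=(x+.5)/4-.5+315,(y+.5)/4-.5+220;print(u,v,r/4,onz('top',u,v,.165))
# bystanders vs start
t0=cv2.imread('pics/top0.png')
d=cv2.absdiff(t,t0).max(2)
for n,(x,y) in dict(cup=(449,277),slides=(437,208),timer=(313,201),bottle=(260,175)).items(): print(n,d[y-14:y+14,x-14:x+14].max())
E
```

```text
manual [ 0.54127764 -0.01558085  0.165     ] [ 0.54288974 -0.01716379  0.055     ] [-0.0016121   0.00158295  0.11      ] side L [ 0.52883347 -0.01755018  0.165     ]
[223 224 218] [217 216 215]
355.25 257.75 23.65 [ 0.5412689  -0.01645139  0.165     ]
cup 12
slides 13
timer 15
bottle 13
```

```bash
python3 - <<'E'
from plant import *
o=get_obs();print(o['clock'],o['qd'].round(2));print(close_job())
E
```

```text
10.0167 [ 1.2  -2.06  1.91  1.56  0.81  0.14  0.09]
the job is handed in; nothing more can be done
None
```

I pushed the carriage to its end stop, swung the magnifier arm until the lens sat over the tube, let go, backed clear and handed the job in at about 10 s. No verdict was reported.

- **Carriage:** I pinched the knob and pushed it about 158 mm along the rail. It then stopped dead while the force rose from about 10 N to 34 N. That is above the 12–20 N I was meant to look for, but below the 40 N limit. I eased off before opening the fingers. The tube's later position in the top view matches the measured push within about 1 mm. I did not push again to re-check the stop, because the lens now leaves no room for the gripper.
- **Lens:** I pinched the handle, swung it about 33° and released it. In the last top view the lens centre is at (0.541, -0.016) and the tube middle at (0.543, -0.017). They are about 2 mm apart, against the 12 mm allowed.
- **Disagreement:** A rough single reading of the lens from the side view gave x = 0.529, about 12 mm off the top view. I trusted the top view because its circle fit and my hand reading agreed within 1 mm. That side reading also puts the lens only 157 mm from my measured post axis in the x direction, where 170 mm is given.
- **Bystanders:** The cup, slide box, timer and bottle look the same in the top view as at the start.
- **Robot at hand-in:** The gripper was clear of everything, with contact force near zero. The joints were still settling at up to 2 degrees/s.

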